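# Set the wax-bench vent to its half-open hole and start the fan

### The job

Get the extractor ready for waxing: tip the hatch's steel stay up off its pin, swing the hatch out, and let the stay down again so that the middle one of its three holes is fully down over the pin. Then pull the fan knob straight up to its on stop and let go, leaving the things lying on the bench where they are.

Things in the scene. Friction and masses are not known exactly. Their poses are not given: they have to be found in the camera images.
- pin_tip (a point): Top of the fixed brass pin (8 mm thick, domed) upright on a brass block (24 x 34 mm) on the pine extractor box (200 deep x 260 wide x 185 high, fixed). The pin rises 13 mm above the block, on which the seated stay rests. Axes of the box: x level, from the hatch into the box, z up, y along the hatch's hinge.
- stay_pivot (a point): Where the stay is hinged to the hatch's top edge, 160 mm from the hatch's hinge line. The stay only tips up and down here, in the upright plane of the box's x axis. x of this frame runs along the stay towards the holes. When the level distance from pivot to pin equals a hole's distance from the pivot, that hole drops over the pin.
- hole_near (a point): Centre of the stay's hole nearest the pivot, 75 mm from it. It sits over the pin at the start. The stay is a flat steel bar, 22 wide, 5 thick, running 165 mm from the pivot over the box's top; each hole is a rectangle 16 mm along the bar, 12 mm across. Frame as stay_pivot.
- hole_mid (a point): Centre of the stay's middle hole, 111 mm from the pivot: the one to be put over the pin. When it is down, the hatch stands about 0.2 rad open.
- hole_end (a point): Centre of the hole nearest the stay's free end, 147 mm from the pivot.
- tray (a point): Centre of the upper face of the thumb tray's floor at the stay's other end, 75 mm from the pivot, over free air before the hatch. Floor 34 mm long between two upright lips (8 thick, 14 high) across the stay, 44 wide, sides open. Pressing it down 20 mm (1.5 N) tips the holes clear of the pin; let go, the stay falls back. Closed fingers in the tray can push a lip to swing the hatch.
- hatch (a joint): Angle of the pine hatch (240 wide, 155 high, 18 thick), hinged along its lower edge at the box's front, 50 mm above the bench; 0 shut, grows to 0.55 rad as its top swings out away from the box. Stiff: it stays where it is left, and moving it takes about 2 to 5 N at the pivot.
- stay (a joint): Angle of the stay to the hatch, rad; grows as the hole end tips up; limits -0.75 and 0.5. The stay's slope to level is this plus the hatch's angle.
- knob_head (a point): Centre of the head of the fan's pull knob: a black disc 32 mm across and 14 mm high on an upright stem, on top of a grey switch box (80 x 80 x 70 high) fixed to the bench, to one side of the extractor box. When off, 18 mm are free beneath the head.
- fan_knob (a joint): How far the fan knob is pulled up, m: 0 off (in), 0.016 on (against its stop). It takes about 4 N and stays where it is left.
- wax_block: Blue glide wax block 85 x 45 x 28, lying on the bench; origin under its centre. Leave it.
- edge_file: Steel edge file about 170 x 22 x 6, lying on the bench. Leave it.
- bevel_guide: Green plastic bevel guide 75 x 45 x 34, lying on the bench. Leave it.
- thermometer: Chrome snow thermometer 135 long with a 40 mm round head, lying on the bench. Leave it.
Not all that is in view belongs to the job. Several things look just like the part that bears knob_head: the one meant starts farthest from the robot's base.

How it is judged:
By the outcome, as a careful person would: the job done as asked, in the order asked, and still so for the second after the job is handed in, with the robot touching nothing.
It also fails if it takes over 58 s, if anything falls off the work surface, if the arm or the gripper's body presses on something with over 40 N, if the wrist force passes 120 N, or if a joint passes its speed limit or range.

### The arm

A 6-joint arm with a two-finger parallel gripper is mounted at the origin on the work surface. World frame = base frame: x ahead of the robot, y to its left, z up, the work surface at z = 0. Lengths are in m, angles in rad, forces in N, time in s.
With the tool pointing down it reaches from about 0.275 to 0.825 m from the base axis. Payload 4.9 kg.
Tool frame: the origin (TCP) lies at the very end of the fingers, on their centre line; the grasp point (between the pads) lies 19 mm behind it; z points along the fingers, y is the line along which they close (so a half turn about z gives the same grasp; the last joint's range is limited). The gripper opens to 85 mm and grips with 20 to 120 N. Pads are 22 mm wide; open, the fingers measure 114 mm over their backs; the gripper's body (76 mm by 85 mm) begins 54 mm behind the grasp point. The pads swing forward as they close: fully open they stand 13 mm farther back than shut.
Start: joints at [-1.413, 0.326, -0.193, 1.052, 0, 1.437], TCP at [0.158, -0.527, 0.231] pointing down, gripper open.
Joint ranges: [-2.65, 2.65], [-0.97, 1.79], [-1.3, 1.35], [-1.93, 2.1], [-1.47, 1.37], [-3.14, 3.14]. Speed limits (rad/s): [2.57, 2.57, 3.14, 3.14, 3.14, 3.14].

### API

Orientations are given as a rotation vector (axis times angle).
In Python, from bench import r gives the robot as it stands.
- The arm moves only by the tool step_arm, never from a script. Its argument "commands" is a list of rows, each a list of 7 numbers: the opening, from 0 (shut) to 1 (fully open), then the shift along the tool's x, y, z normalised to -1 to 1, where 1 is 60 mm, then the turn, a rotation vector about the tool's x, y, z normalised to -1 to 1, where 1 is 0.12 rad. In form: [[claw, tx, ty, tz, wx, wy, wz], ...]. A call has 1 to 5 rows; each row shifts and turns the commanded pose from where the row before left it, along the tool's axes as they then stand; what a row does not reach is not made up. A row lasts 1/8 s, in which the tool goes at most 62.5 mm and 10.7 degrees, less where a joint would pass 70% of its speed; a pose out of reach is approached as far as the arm can. A call with a number of a shift or a turn outside -1 to 1 is refused whole. A call with a gripper value outside its range is refused whole. The fingers move at their own pace and stop on an object; "grip_force" is the grip in N (left out, the last holds). Time passes only in rows, so rows that do not move let the fingers close. It gives the time, the measured TCP pose, the force, the opening and the grip force at its end, in the units of the state.
- r.read_state(): the state, without advancing time (a new reading comes with each control period).
- r.get_image(name): name is "scene" or "top" or "wrist"; returns a dict with "image" (480x640x3 uint8, red, green, blue), "vertical_fov" (degrees; the focal length in pixels is half the picture's height over the tangent of half this angle, whatever the lens; pixels are square), "cx", "cy" (the principal point, pixels), "R" (3x3) and "t" (3): a world point X has camera coordinates R X + t. Camera axes: x right, y down, z forward; pixel columns grow to the right and rows downward; lengths in m; the calibration is good to about 2 mm. A picture is of the moment at which its call begins. There is no depth.
- r.job_done(): hands the job in; it is judged then, once.
Trained networks look in a picture, given as the dict that the camera call returned (one of the last four; its "shot" number tells which), for a name from the list of things; names that differ only in an ending like _2 or _b are one class to them, and where a whole thing is asked for, a point or a joint stands for the part that bears it (a point fixed in the world has none). Each returns a list of dicts, best first, with "p" (0 to 1); they miss things now and then, are a little off and sometimes report something else, mostly with a low value. They report only what shows in the picture. A call takes as long as a camera call. They do not tell look-alikes from the thing itself.
- r.search_frame(picture, target): "centre" ([x, y, z] in m, in the coordinates of the camera as it stood for that picture, good to about 4 mm: the middle of the surface that is visible of it).
- r.outline_of(picture, target): "region" (480x640 bool, what is visible of it).
- r.place_of(picture, target): "centre" ([x, y, z] in m, in the coordinates of the camera as it stood for that picture, good to about 4 mm: a listed point, or the origin of a listed thing).
The state is a dict: "clock": time; "q": joint angles; "joint_vel": joint speeds; "tau": joint torques, N m; "tool_pos": TCP position; "tool_rot": TCP orientation; "force": force on the tool from outside, world axes, zero at the start; "torque": the same for the moment, N m; "grip_width": finger opening in m; "grip_force": force on a finger pad.
Only numpy, scipy, OpenCV 4.12 (cv2) and the standard library are available. Lean on these libraries where they do the work, as an engineer would, in place of code of your own. Each camera call takes 0.05 s, during which the arm holds its last target. There are 200 camera calls.

## Working session

There is one attempt and no reset: what is moved stays moved. The work goes in short steps, Python scripts to look and compute and a tool call to move; the robot and the scene stay as the last step left them, time stands still between calls to the robot, and variables do not carry over. Pictures are saved under pics/ and viewed, at most 10 in all, crops included, and the job is handed in when it is done.

Besides the shell and the picture viewer there is one more tool, called after ">>>" in YAML: its name, and indented under it one key for each argument. step_arm: Moves the arm, as the interface text tells. Scaled input: -1 to 1 covers 60 mm each way for a shift and 0.12 rad each way for a turn. Its arguments: {"type":"object","properties":{"commands":{"type":"array"},"grip_force":{"type":"number"}},"required":["commands"]}

```bash
mkdir -p pics
cat > h.py <<'E'
import numpy as np, cv2
from bench import r
from scipy.spatial.transform import Rotation as Ro
def w(p,c): return np.array(p['R']).T@(np.array(c)-np.array(p['t']))
def px(p,X):
    c=np.array(p['R'])@np.array(X)+np.array(p['t']); f=240/np.tan(np.radians(p['vertical_fov'])/2)
    return np.round([p['cx']+f*c[0]/c[2],p['cy']+f*c[1]/c[2]])
def look(names,cams,n=3,mn=.2):
    for cam in cams:
        p=r.get_image(cam)
        for t in names:
            for d in r.place_of(p,t)[:n]:
                if d['p']>mn:
                    X=w(p,d['centre']); print(cam,t,round(d['p'],2),X.round(4),px(p,X))
def save(cam,fn):
    p=r.get_image(cam); cv2.imwrite('pics/'+fn,p['image'][:,:,::-1]); return p
E
python3 - <<'E'
from h import *
a=save('scene','s.png');b=save('top','t.png')
cv2.imwrite('pics/st.png',cv2.resize(np.vstack([cv2.imread('pics/s.png'),cv2.imread('pics/t.png')]),(400,600)) )
look(['pin_tip','stay_pivot','hole_near','hole_mid','hole_end','tray','knob_head','wax_block','edge_file','bevel_guide','thermometer'],['scene','top'],5)
s=r.read_state();print(s)
E
```

```text
scene pin_tip 0.59 [0.6555 0.0317 0.2171] [327. 271.]
scene pin_tip 0.34 [0.7334 0.0333 0.2076] [340. 300.]
scene stay_pivot 0.66 [0.5841 0.0304 0.2087] [315. 251.]
scene hole_near 0.73 [0.6602 0.0295 0.2089] [326. 275.]
scene hole_mid 0.85 [0.6931 0.0321 0.2062] [333. 287.]
scene hole_mid 0.49 [0.3956 0.1754 0.0031] [342. 239.]
scene hole_end 0.97 [0.73   0.0312 0.2081] [338. 299.]
scene hole_end 0.33 [0.3881 0.0168 0.001 ] [288. 252.]
scene tray 0.75 [0.5108 0.0295 0.2105] [305. 229.]
scene tray 0.42 [0.6956 0.033  0.2081] [334. 287.]
scene knob_head 0.51 [0.4637 0.3706 0.0931] [418. 216.]
scene knob_head 0.46 [0.2452 0.45   0.0911] [409. 162.]
scene knob_head 0.42 [0.3129 0.3198 0.0958] [379. 185.]
scene wax_block 0.72 [0.4002 0.1717 0.0012] [341. 241.]
scene wax_block 0.67 [ 0.4411 -0.3646 -0.0009] [154. 304.]
scene edge_file 0.56 [0.3969 0.1736 0.0012] [341. 240.]
scene bevel_guide 0.84 [ 0.3426 -0.1272 -0.0028] [234. 254.]
scene bevel_guide 0.5 [0.3876 0.0151 0.0021] [287. 252.]
scene thermometer 0.56 [ 3.922e-01  1.650e-02 -2.000e-04] [288. 253.]
top pin_tip 0.81 [0.6602 0.036
[... 753 characters left out ...]
858  0.0104 -0.0022] [332. 274.]
{'clock': 1.3, 'q': array([-1.41318194e+00,  3.26190061e-01, -1.92614937e-01,  1.05199664e+00,
        2.94630833e-05,  1.43664011e+00]), 'joint_vel': array([-0.00067143,  0.00041439,  0.00089691,  0.0009013 , -0.00013632,
        0.00042074]), 'tau': array([-6.06932616e-06, -4.43337250e+01,  2.62753665e+01,  1.13256832e-03,
       -8.48788090e-05,  6.25593486e-06]), 'tool_pos': array([ 0.15825121, -0.52675389,  0.23128057]), 'tool_rot': array([-3.10821580e+00, -4.56687423e-01, -4.61793072e-05]), 'force': array([-0.40003805, -0.73213816,  0.68899901]), 'torque': array([0.02406491, 0.04312376, 0.01214397]), 'grip_force': 0.0, 'grip_width': 0.08528517577386031}
```

View pics/s.png

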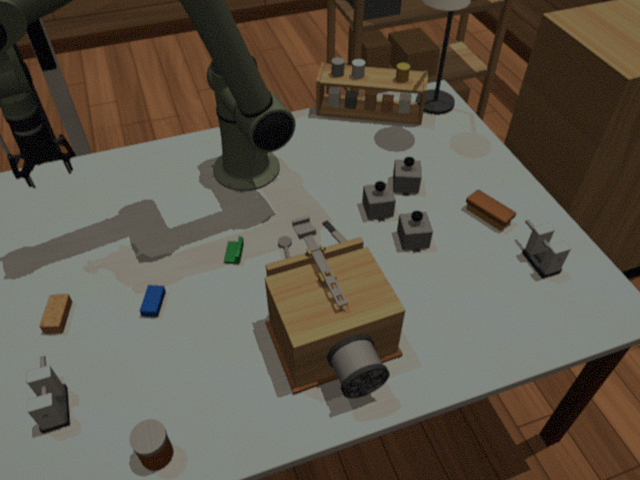

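View pics/t.png

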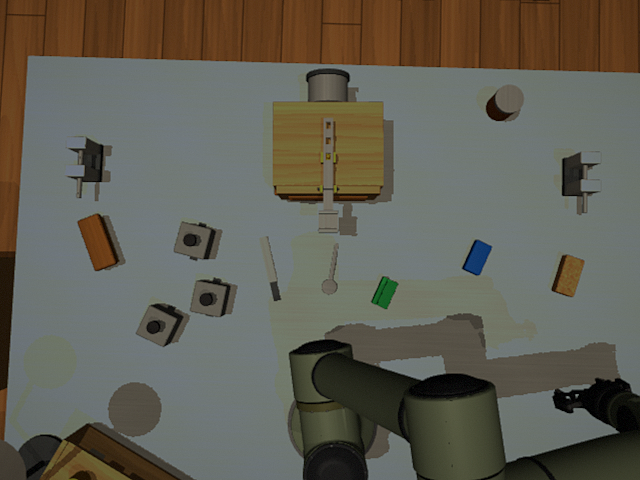

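Scene and top agree on the geometry: the box is nearly aligned with world x, the stay runs along y≈0.031, and the tray is at (0.510, 0.030).

There are three candidate knobs:
- **A:** scene (418,216), top (189,240), at (0.462, 0.369), 0.59 m from the base.
- **B:** scene (409,162), top (155,326), at (0.245, 0.450), 0.51 m from the base.
- **C:** scene (379,185), top (206,299), at (0.315, 0.320), 0.45 m from the base.

A is farthest, so it fits the description. I'll confirm it in a crop while the arm moves over to the tray.

Run:
```python
import cv2,numpy as np
s=cv2.imread('pics/s.png')[130:270,330:470];t=cv2.imread('pics/t.png')[200:340,120:260]
cv2.imwrite('pics/k.png',cv2.resize(np.hstack([s,t]),(800,400),interpolation=cv2.INTER_CUBIC))
```

```text
(no output)
```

View pics/k.png

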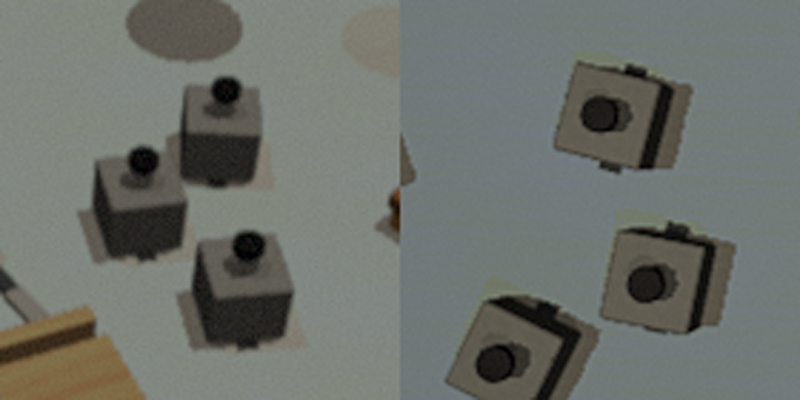

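>>> step_arm:
  commands:
    - [0,0,0,-0.6,0,0,1]
    - [0,0,0,-0.6,0,0,1]
    - [0,0,0,0,0,0,0.35]
    - [0,0.48,-0.77,0,0,0,0]
    - [0,0.48,-0.77,0,0,0,0]

```text
clock: 1.92
tool_pos: [0.2153, -0.433, 0.3031]
tool_rot: [-3.141, -0.013, -0.0]
force: [1.2, -0.9, 0.2]
grip_width: -0.0001
grip_force: 0.0
```

>>> step_arm:
  commands:
    - [0,0.48,-0.77,0,0,0,0]
    - [0,0.48,-0.77,0,0,0,0]
    - [0,0.48,-0.77,0,0,0,0]
    - [0,0.48,-0.77,0,0,0,0]
    - [0,0.48,-0.77,0,0,0,0]

```text
clock: 2.55
tool_pos: [0.3574, -0.1999, 0.3036]
tool_rot: [3.141, 0.015, 0.001]
force: [0.5, -1.3, 0.6]
grip_width: -0.0
grip_force: 0.0
```

>>> step_arm:
  commands:
    - [0,0.48,-0.77,0,0,0,0]
    - [0,0.48,-0.77,0,0,0,0]
    - [0,0.48,-0.77,0,0,0,0]
    - [0,0.48,-0.77,0,0,0,0]
    - [0,0,0,0,0,0,0]

```text
clock: 3.18
tool_pos: [0.4712, -0.0127, 0.3031]
tool_rot: [-3.141, -0.025, -0.001]
force: [-0.5, -0.3, 0.5]
grip_width: 0.0001
grip_force: 0.0
```

The crop shows three identical grey boxes with black knobs. The one lowest in the scene crop and highest in the top crop is A, farthest out from the base. Next I'll refine the tray position.

Run:
```python
from h import *
look(['tray','stay_pivot','hole_near','hole_mid','hole_end','pin_tip'],['wrist','top','scene'],1)
p=save('wrist','w1.png')
```

```text
wrist tray 0.6 [0.51   0.0292 0.2116] [251. 184.]
wrist stay_pivot 0.97 [0.5826 0.0312 0.2096] [243.  58.]
wrist hole_mid 0.68 [ 0.3432 -0.1278 -0.0037] [402. 286.]
top tray 0.7 [0.5085 0.0322 0.211 ] [325. 221.]
top stay_pivot 0.71 [0.5856 0.0268 0.2109] [328. 188.]
top hole_near 0.94 [0.6625 0.0299 0.2055] [328. 155.]
top hole_mid 0.95 [0.7008 0.0336 0.2048] [327. 139.]
top hole_end 0.69 [0.7299 0.0365 0.2061] [326. 126.]
top pin_tip 0.64 [0.6613 0.0325 0.2155] [327. 155.]
scene tray 0.95 [0.5089 0.0272 0.2134] [304. 228.]
scene stay_pivot 0.64 [0.5849 0.0268 0.2103] [314. 251.]
scene hole_near 0.71 [0.6563 0.0328 0.2109] [327. 273.]
scene hole_mid 0.7 [0.6895 0.033  0.2108] [333. 284.]
scene hole_end 0.65 [0.7307 0.0345 0.2128] [340. 297.]
scene pin_tip 0.67 [0.6565 0.0341 0.2205] [328. 270.]
```

View pics/w1.png

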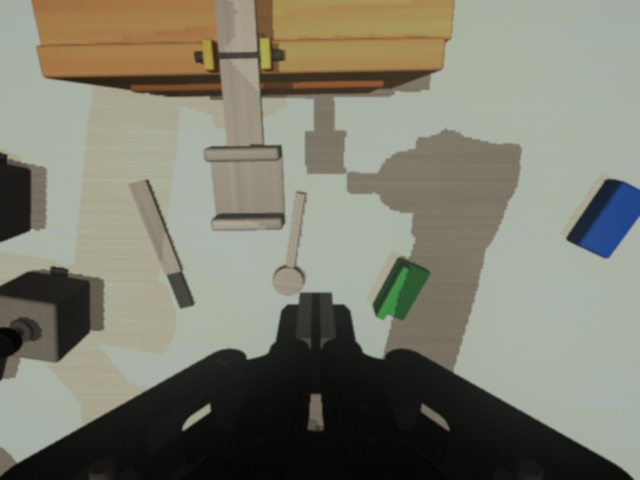

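The wrist view shows the tray with its lips at about (242,153) and (248,222). Its floor centre is near (247,188), which agrees with the estimate (0.5095, 0.0295, 0.211). I'll move over it and down.

>>> step_arm:
  commands:
    - [0,0.6,-0.71,0,0,0,0]
    - [0,0,0,0.5,0,0,0]
    - [0,0,0,0.5,0,0,0]
    - [0,0,0,0,0,0,0]

```text
clock: 4.78
tool_pos: [0.5039, 0.0278, 0.2413]
tool_rot: [-3.141, -0.016, 0.008]
force: [-0.2, 0.4, 0.1]
grip_width: -0.0004
grip_force: 0.0
```

Run:
```python
from h import *
p=save('wrist','w2.png')
p=save('scene','s2.png')
i=cv2.imread('pics/s2.png')[190:310,250:370];j=cv2.imread('pics/w2.png')
cv2.imwrite('pics/c2.png',np.hstack([cv2.resize(i,(400,400),interpolation=cv2.INTER_CUBIC),cv2.resize(j,(400,400))]))
```

```text
(no output)
```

View pics/c2.png

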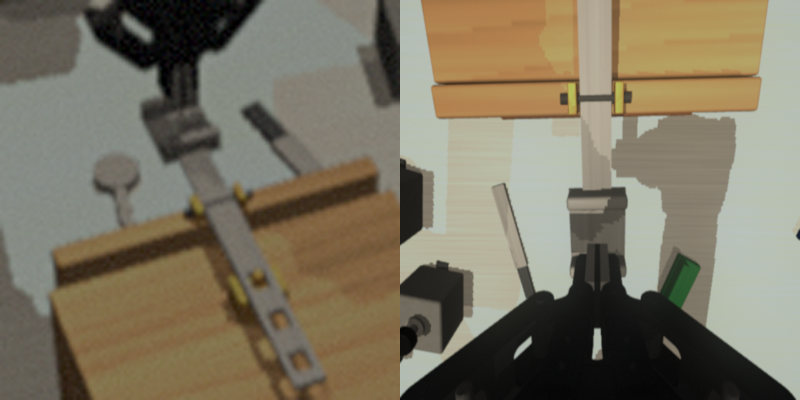

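The fingers hang over the outer half of the tray and are centred across it. I'll shift 6 mm towards the pivot and go down.

>>> step_arm:
  commands:
    - [0,0.1,-0.02,0,0,0,0]
    - [0,0,0,0.2,0,0,0]
    - [0,0,0,0.2,0,0,0]
    - [0,0,0,0.05,0,0,0]
    - [0,0,0,0,0,0,0]

```text
clock: 5.5
tool_pos: [0.5112, 0.0287, 0.2158]
tool_rot: [-3.141, -0.015, 0.002]
force: [0.7, -0.5, -0.2]
grip_width: 0.0006
grip_force: 0.0
```

>>> step_arm:
  commands:
    - [0,0,0,0.1,0,0,0]
    - [0,0,0,0.1,0,0,0]
    - [0,0,0,0.1,0,0,0]
    - [0,0,0,0.1,0,0,0]
    - [0,0,0,0,0,0,0]

```text
clock: 6.12
tool_pos: [0.511, 0.0288, 0.1916]
tool_rot: [-3.141, -0.015, 0.002]
force: [-0.4, 0.2, 0.7]
grip_width: -0.0001
grip_force: 0.3
```

Run:
```python
from h import *
look(['tray','stay_pivot','hole_near','hole_mid','hole_end'],['top','scene'],1)
```

```text
top hole_near 0.68 [0.6606 0.0314 0.2283] [328. 154.]
top hole_mid 0.9 [0.6905 0.0336 0.2417] [327. 140.]
top hole_end 0.85 [0.725  0.0328 0.2521] [328. 123.]
scene tray 0.85 [0.5144 0.0268 0.1916] [304. 236.]
scene stay_pivot 0.78 [0.5797 0.029  0.2095] [314. 250.]
scene hole_near 0.64 [0.6567 0.0324 0.233 ] [327. 267.]
scene hole_mid 0.9 [0.688  0.0331 0.2424] [333. 274.]
scene hole_end 0.84 [0.7257 0.0305 0.2573] [338. 283.]
```

Stay lifted: hole_near is up about 23 mm, clear of the pin. Now I'll push the outer lip outwards.

>>> step_arm:
  commands:
    - [0,-0.1,0,0,0,0,0]
    - [0,-0.1,0,0,0,0,0]
    - [0,-0.1,0,0.02,0,0,0]
    - [0,-0.1,0,0,0,0,0]
    - [0,0,0,0,0,0,0]

```text
clock: 7.35
tool_pos: [0.4868, 0.0283, 0.1911]
tool_rot: [3.141, 0.015, -0.001]
force: [1.0, -1.8, 1.0]
grip_width: -0.0002
grip_force: 1.2
```

Run:
```python
from h import *
look(['tray','stay_pivot','hole_near','hole_mid','hole_end'],['top','scene'],1)
print(r.read_state()['force'])
```

```text
top tray 0.72 [ 0.4035  0.1773 -0.0014] [268. 265.]
top stay_pivot 0.92 [0.5689 0.0299 0.2062] [327. 195.]
top hole_near 0.77 [0.6425 0.0308 0.2284] [328. 162.]
top hole_mid 0.63 [0.6787 0.0326 0.2375] [327. 145.]
top hole_end 0.78 [0.7098 0.0317 0.2469] [328. 131.]
scene tray 0.79 [0.4976 0.0294 0.1918] [303. 231.]
scene stay_pivot 0.71 [0.5667 0.0307 0.2095] [313. 246.]
scene hole_near 0.87 [0.6412 0.0312 0.2279] [324. 263.]
scene hole_mid 0.8 [0.6744 0.0301 0.2408] [329. 271.]
scene hole_end 0.64 [0.7088 0.0336 0.2484] [336. 280.]
[-0.25467029 -0.39439717  0.26255448]
```

>>> step_arm:
  commands:
    - [0,-0.1,0,0,0,0,0]
    - [0,-0.1,0,0.02,0,0,0]
    - [0,-0.08,0,0,0,0,0]
    - [0,0,0,0,0,0,0]

```text
clock: 8.45
tool_pos: [0.47, 0.0283, 0.1899]
tool_rot: [3.141, 0.015, -0.001]
force: [0.7, -0.3, 1.3]
grip_width: 0.0
grip_force: 0.3
```

Run:
```python
from h import *
look(['tray','stay_pivot','hole_near','hole_mid','hole_end','pin_tip'],['top','scene','top','scene'],1)
```

```text
top stay_pivot 0.59 [0.5528 0.0273 0.2047] [328. 202.]
top hole_near 0.83 [0.6248 0.0291 0.222 ] [328. 170.]
top hole_end 0.7 [0.6932 0.0352 0.2388] [326. 139.]
top pin_tip 0.81 [0.66   0.0359 0.2194] [326. 155.]
scene tray 0.63 [0.4786 0.0306 0.1902] [301. 226.]
scene stay_pivot 0.67 [0.5525 0.029  0.2019] [310. 244.]
scene hole_near 0.78 [0.6253 0.0294 0.2253] [321. 259.]
scene hole_mid 0.66 [0.659  0.0324 0.232 ] [328. 268.]
scene hole_end 0.97 [0.6923 0.0311 0.2433] [332. 276.]
scene pin_tip 0.9 [0.6578 0.0314 0.2202] [327. 271.]
top stay_pivot 0.87 [0.5542 0.0265 0.2073] [328. 202.]
top hole_near 0.81 [0.6262 0.0303 0.219 ] [328. 170.]
top hole_mid 0.97 [0.663  0.0316 0.2323] [327. 153.]
top hole_end 0.67 [0.69   0.0327 0.2391] [327. 140.]
top pin_tip 0.86 [0.6601 0.0363 0.2169] [325. 155.]
scene tray 0.64 [0.4796 0.0322 0.1877] [302. 227.]
scene stay_pivot 0.75 [0.5486 0.0292 0.2045] [310. 242.]
scene hole_near 0.63 [0.6254 0.028  0.2224] [321. 260.]
scene hole_mid 0.7 [0.6549 0.0301 0.2357] [326. 266.]
scene hole_end 0.68 [0.6951 0.0284 0.2426] [332. 277.]
scene pin_tip 0.59 [0.6573 0.0307 0.2238] [327. 270.]
```

Pivot is at about 0.552 and needs to be about 0.5485 (pin minus 111 mm). I'll push 3.5 mm more, then let the stay down slowly.

>>> step_arm:
  commands:
    - [0,-0.06,0,0,0,0,0]
    - [0,0,0,0,0,0,0]
    - [0,0,0,-0.1,0,0,0]
    - [0,0,0,-0.1,0,0,0]
    - [0,0,0,-0.1,0,0,0]

```text
clock: 10.48
tool_pos: [0.4671, 0.0283, 0.2084]
tool_rot: [-3.142, -0.015, 0.0]
force: [-0.7, -0.6, 0.5]
grip_width: -0.0
grip_force: 0.0
```

>>> step_arm:
  commands:
    - [0,0,0,-0.1,0,0,0]
    - [0,0,0,-0.2,0,0,0]
    - [0,0,0,-0.4,0,0,0]
    - [0,0,0,-0.5,0,0,0]
    - [0,0,0,0,0,0,0]

```text
clock: 11.1
tool_pos: [0.4687, 0.0282, 0.2825]
tool_rot: [3.141, 0.015, 0.007]
force: [-0.2, -0.2, 0.1]
grip_width: -0.0005
grip_force: 0.0
```

Run:
```python
from h import *
look(['tray','stay_pivot','hole_near','hole_mid','hole_end','pin_tip'],['top','scene'],1)
a=save('scene','s3.png');b=save('top','t3.png')
i=cv2.imread('pics/s3.png')[230:310,290:370];j=cv2.imread('pics/t3.png')[110:190,290:370]
cv2.imwrite('pics/c3.png',cv2.resize(np.hstack([i,j]),(800,400),interpolation=cv2.INTER_CUBIC))
```

```text
top stay_pivot 0.6 [0.5499 0.0284 0.2055] [327. 204.]
top hole_near 0.79 [0.6243 0.0334 0.2059] [326. 171.]
top hole_mid 0.97 [0.6661 0.0335 0.2078] [327. 153.]
top hole_end 0.95 [0.6957 0.0353 0.2097] [326. 140.]
top pin_tip 0.95 [0.66   0.0335 0.2181] [327. 155.]
scene tray 0.95 [0.4761 0.0298 0.2042] [300. 221.]
scene stay_pivot 0.94 [0.5497 0.0302 0.2012] [311. 243.]
scene hole_near 0.72 [0.6228 0.0292 0.2099] [321. 263.]
scene hole_mid 0.82 [0.6581 0.0253 0.2113] [324. 274.]
scene hole_end 0.97 [0.6927 0.0335 0.2132] [333. 284.]
scene pin_tip 0.96 [0.6551 0.0319 0.2183] [327. 271.]
```

View pics/c3.png

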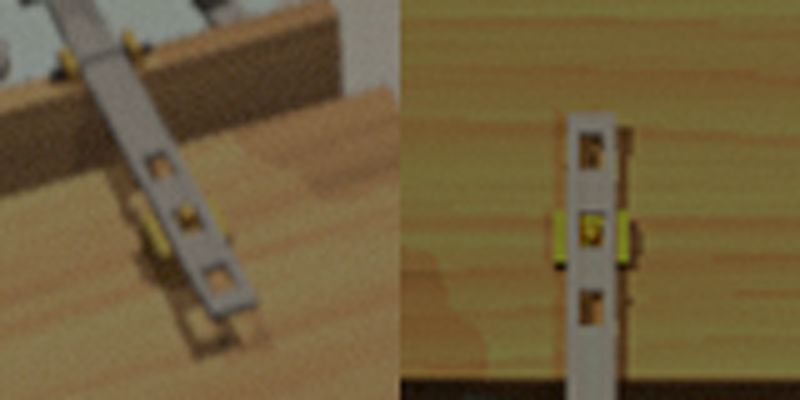

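The pin shows inside the middle hole in both views. Heights match the original seat: pin tip minus hole is about 8.6 mm now and was 8.8 mm at the start. I'll move towards the knob at a safe height, then recheck the seating with the arm clear before pulling.

>>> step_arm:
  commands:
    - [1,0,-0.95,0,0,0,0]
    - [1,0,-0.95,0,0,0,0]
    - [1,0,-0.95,0,0,0,0]
    - [1,0,-0.95,0,0,0,0]
    - [1,0,-0.95,0,0,0,0]

```text
clock: 12.52
tool_pos: [0.463, 0.1895, 0.2891]
tool_rot: [-3.029, -0.273, 0.017]
force: [0.3, -0.9, 0.8]
grip_width: 0.0853
grip_force: 0.0
```

>>> step_arm:
  commands:
    - [1,0,-0.9,0,0,0,0]
    - [1,0,0,0.5,0,0,0]
    - [1,0,0,0,0,0,0]

```text
clock: 12.9
tool_pos: [0.4575, 0.2158, 0.2631]
tool_rot: [-3.001, -0.332, 0.03]
force: [-0.9, 0.1, 0.4]
grip_width: 0.0853
grip_force: 0.0
```

Run:
```python
from h import *
look(['knob_head'],['wrist','top','scene'],3)
import collections
for cam in ['top','scene']:
    D=collections.defaultdict(list)
    for k in range(5):
        p=r.get_image(cam)
        for t in ['hole_near','hole_mid','hole_end','pin_tip','stay_pivot','tray']:
            d=r.place_of(p,t)
            if d: D[t].append(w(p,d[0]['centre']))
    for t in D: print(cam,t,np.median(D[t],0).round(4),len(D[t]))
p=save('wrist','w4.png')
i=cv2.imread('pics/s.png')[230:310,290:370];s=save('scene','s4.png');j=cv2.imread('pics/s4.png')[230:310,290:370]
cv2.imwrite('pics/c4.png',np.hstack([cv2.resize(np.vstack([i,j]),(300,600),interpolation=cv2.INTER_CUBIC),cv2.resize(cv2.imread('pics/w4.png'),(500,600))]))
```

```text
wrist knob_head 0.8 [0.4587 0.3663 0.0931] [174. 172.]
wrist knob_head 0.71 [0.2462 0.4507 0.0971] [ 79. 349.]
wrist knob_head 0.65 [0.319  0.3266 0.0935] [199. 319.]
top knob_head 0.6 [0.3158 0.3169 0.0915] [207. 299.]
top knob_head 0.43 [0.4568 0.3679 0.0932] [189. 242.]
top knob_head 0.33 [ 0.4416 -0.3672 -0.0034] [475. 257.]
scene knob_head 0.5 [0.2478 0.4481 0.0913] [409. 162.]
scene knob_head 0.43 [0.3144 0.3204 0.0926] [379. 186.]
scene knob_head 0.41 [0.4629 0.3694 0.0928] [418. 216.]
top hole_near [0.626  0.0311 0.2045] 5
top hole_mid [0.6639 0.0319 0.2084] 5
top hole_end [0.6957 0.0347 0.2088] 4
top pin_tip [0.6579 0.0332 0.217 ] 5
top stay_pivot [0.5512 0.0266 0.205 ] 5
top tray [0.4754 0.0297 0.2025] 4
scene hole_near [0.625  0.0299 0.2101] 5
scene hole_mid [0.659  0.0294 0.2108] 5
scene hole_end [0.6959 0.0318 0.2116] 4
scene pin_tip [0.6566 0.0321 0.2211] 5
scene stay_pivot [0.5476 0.0297 0.2043] 5
scene tray [0.4745 0.0311 0.2048] 5
```

View pics/c4.png

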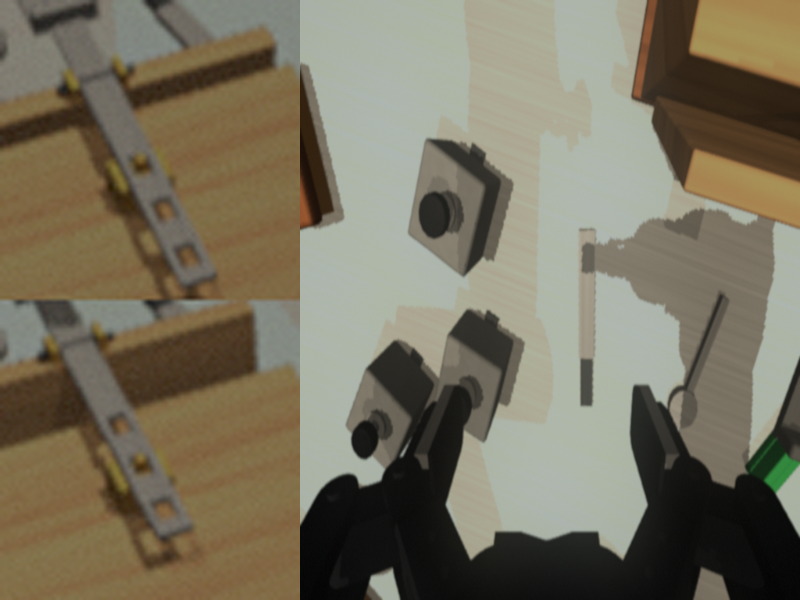

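Before and after, the pin stands equally proud of the bar, near hole then and middle hole now. The bar's slope of about 0.03 also matches the expected seat, so it is fully down. Now the knob; the speed limit cut the last moves short, so I'll compute what remains.

```bash
cat >> h.py <<'E'
def goal(P,yaw):
    s=r.read_state(); R=Ro.from_rotvec(s['tool_rot']); c,n=np.cos(yaw),np.sin(yaw)
    G=Ro.from_matrix(np.array([[c,n,0],[n,-c,0],[0,0,-1.]]))
    print('yaw now',np.arctan2(*R.as_matrix()[[1,0],0]),'rot',((R.inv()*G).as_rotvec()/.12).round(2),'shift by final axes',(G.inv().apply(np.array(P)-s['tool_pos'])/.06).round(2), 'now',s['tool_pos'].round(4))
E
python3 -c "
from h import *
goal([.4605,.3685,.16],.2)"
```

```text
yaw now 0.2199843965873052 rot [-1.03  0.03  0.17] shift by final axes [ 0.53 -2.49  1.74] now [0.459  0.2159 0.2647]
```

>>> step_arm:
  commands:
    - [1,0,0,0,-0.5,0,0.08]
    - [1,0,0,0,-0.5,0,0.08]
    - [1,0.1,-0.4,0,0,0,0]
    - [1,0.1,-0.4,0,0,0,0]
    - [1,0.1,-0.4,0,0,0,0]

```text
clock: 17.42
tool_pos: [0.4737, 0.2333, 0.267]
tool_rot: [-3.057, -0.443, 0.018]
force: [0.4, -0.2, -0.2]
grip_width: 0.0852
grip_force: 0.0
```

>>> step_arm:
  commands:
    - [1,0.1,-0.4,0,0,0,0]
    - [1,0.1,-0.4,0,0,0,0]
    - [1,0.05,-0.4,0,0,0,0]
    - [1,0,0,0,0,0,0]

```text
clock: 17.92
tool_pos: [0.4772, 0.2726, 0.2715]
tool_rot: [-3.019, -0.519, 0.027]
force: [0.3, 0.3, -0.3]
grip_width: 0.0855
grip_force: 0.0
```

Run:
```python
from h import *
look(['knob_head'],['wrist','wrist'],3)
goal([.4605,.3685,.14],.2)
```

```text
wrist knob_head 0.92 [0.4599 0.37   0.0913] [223. 192.]
wrist knob_head 0.82 [0.2484 0.4497 0.0981] [ 98. 355.]
wrist knob_head 0.7 [0.3179 0.3237 0.0931] [230. 338.]
wrist knob_head 0.93 [0.3148 0.3243 0.0925] [229. 340.]
wrist knob_head 0.9 [0.4627 0.3698 0.0926] [223. 189.]
wrist knob_head 0.64 [0.2448 0.448  0.0971] [ 99. 357.]
yaw now 0.33901446238192334 rot [-0.66  0.08  1.16] shift by final axes [ 0.05 -1.64  2.19] now [0.4772 0.2715 0.2714]
```

```bash
python3 -c "
from h import *
s=r.read_state();print(s['q'].round(3),s['joint_vel'].round(3))"
```

```text
[ 0.338  0.298 -0.131  1.146  0.08   3.141] [-0.002 -0.001 -0.001 -0.001 -0.001 -0.   ]
```

Joint 6 is at its 3.14 limit, so the tool must yaw further with joint 1. I'll use a target yaw of 0.9.

>>> step_arm:
  commands:
    - [1,0,0,0,0,0,-1]
    - [1,0,0,0,0,0,-1]
    - [1,0,0,0,0,0,-1]
    - [1,0,0,0,0,0,-1]
    - [1,0,0,0,0,0,-0.7]

```text
clock: 18.75
tool_pos: [0.4773, 0.2714, 0.2715]
tool_rot: [-2.753, -1.339, -0.008]
force: [-0.7, -0.2, 1.0]
grip_width: 0.0852
grip_force: 0.0
```

```bash
python3 -c "
from h import *
goal([.461,.369,.16],.9)"
```

```text
yaw now 0.9040727451875078 rot [-0.58 -0.33  0.05] shift by final axes [ 1.11 -1.22  1.86] now [0.4773 0.2714 0.2715]
```

>>> step_arm:
  commands:
    - [1,0,0,0,-0.58,-0.33,0.05]
    - [1,0.37,-0.4,0,0,0,0]
    - [1,0.37,-0.4,0,0,0,0]
    - [1,0.37,-0.42,0.3,0,0,0]
    - [1,0,0,0.7,0,0,0]

```text
clock: 19.38
tool_pos: [0.4626, 0.3722, 0.2126]
tool_rot: [-2.828, -1.365, -0.007]
force: [0.5, 0.4, -1.5]
grip_width: 0.0854
grip_force: 0.0
```

```bash
python3 -c "
from h import *
look(['knob_head'],['wrist','top','scene','wrist'],2)
goal([.461,.369,.078],.9)"
```

```text
wrist knob_head 0.95 [0.2487 0.4525 0.0938] [ 40. 319.]
wrist knob_head 0.75 [0.3148 0.3249 0.0918] [213. 380.]
top knob_head 0.61 [0.3162 0.321  0.0914] [206. 299.]
top knob_head 0.47 [0.4619 0.3657 0.0957] [190. 240.]
scene knob_head 0.74 [0.657  0.0308 0.2197] [327. 271.]
scene knob_head 0.48 [0.463  0.3702 0.0935] [418. 216.]
wrist knob_head 0.86 [0.4607 0.3674 0.0956] [316. 237.]
wrist knob_head 0.71 [0.3147 0.3232 0.0969] [212. 382.]
yaw now 0.8963535136769577 rot [ 0.   -0.02 -0.03] shift by final axes [-0.03 -0.02  2.26] now [0.4628 0.3697 0.2134]
```

>>> step_arm:
  commands:
    - [1,-0.03,-0.02,0.6,0,0,0]
    - [1,0,0,0.6,0,0,0]
    - [1,0,0,0.6,0,0,0]
    - [1,0,0,0.46,0,0,0]
    - [1,0,0,0,0,0,0]

```text
clock: 20.4
tool_pos: [0.4586, 0.3681, 0.0749]
tool_rot: [-2.831, -1.362, 0.005]
force: [-0.4, -0.3, 0.4]
grip_width: 0.0853
grip_force: 0.0
```

>>> step_arm:
  commands:
    - [0.1,0,0,0,0,0,0]
    - [0.1,0,0,0,0,0,0]
    - [0.1,0,0,0,0,0,0]
    - [0.1,0,0,0,0,0,0]
    - [0.1,0,0,0,0,0,0]
  grip_force: 40

```text
clock: 21.02
tool_pos: [0.4613, 0.3686, 0.0775]
tool_rot: [2.829, 1.361, 0.004]
force: [2.3, -3.0, 5.7]
grip_width: 0.0303
grip_force: 39.1
```

The grip is on the head (30 mm width, 39 N). Pulling up.

>>> step_arm:
  commands:
    - [0.1,0,0,-0.08,0,0,0]
    - [0.1,0,0,-0.08,0,0,0]
    - [0.1,0,0,-0.08,0,0,0]
    - [0.1,0,0,-0.04,0,0,0]
    - [0.1,0,0,0,0,0,0]

```text
clock: 21.65
tool_pos: [0.4612, 0.3686, 0.0933]
tool_rot: [2.83, 1.361, 0.003]
force: [4.3, -1.8, -1.5]
grip_width: 0.0304
grip_force: 40.1
```

>>> step_arm:
  commands:
    - [0.1,0,0,-0.03,0,0,0]
    - [0.1,0,0,-0.02,0,0,0]
    - [0.1,0,0,0,0,0,0]

```text
clock: 22.02
tool_pos: [0.4611, 0.3685, 0.0939]
tool_rot: [2.83, 1.361, 0.001]
force: [9.6, 1.5, -18.5]
grip_width: 0.0305
grip_force: 41.7
```

```bash
python3 -c "
from h import *
for k in range(2): look(['knob_head'],['top','scene'],3);s=r.read_state();print(s['force'],s['tool_pos'])"
```

```text
top knob_head 0.53 [0.3149 0.3198 0.0912] [206. 300.]
scene knob_head 0.69 [0.6246 0.0297 0.2091] [321. 264.]
scene knob_head 0.56 [0.2458 0.4495 0.0939] [409. 161.]
[ 10.25637489   1.45861645 -18.71665174] [0.46106062 0.36846482 0.09385696]
top knob_head 0.47 [0.3166 0.3189 0.0924] [206. 299.]
scene knob_head 0.55 [0.3145 0.3178 0.0931] [378. 186.]
scene knob_head 0.5 [0.2476 0.448  0.0915] [409. 162.]
[ 10.53357824   1.46928199 -17.77426587] [0.46109444 0.36850134 0.09389943]
```

The force rose to 18.5 N, so the knob is at its stop. I'll release and retreat.

>>> step_arm:
  commands:
    - [1,0,0,0,0,0,0]
    - [1,0,0,0,0,0,0]
    - [1,0,0,0,0,0,0]
    - [1,0,0,0,0,0,0]
    - [1,0,0,0,0,0,0]

```text
clock: 23.05
tool_pos: [0.4594, 0.369, 0.0959]
tool_rot: [-2.83, -1.363, 0.001]
force: [0.4, 0.3, -0.2]
grip_width: 0.0852
grip_force: 0.0
```

>>> step_arm:
  commands:
    - [1,0,0,-0.3,0,0,0]
    - [1,0,0,-0.6,0,0,0]
    - [1,0,0,-0.6,0,0,0]
    - [1,0,0,-0.6,0,0,0]
    - [1,0,0,0,0,0,0]

```text
clock: 23.68
tool_pos: [0.4613, 0.37, 0.225]
tool_rot: [-2.83, -1.362, -0.009]
force: [-0.8, -0.8, -0.3]
grip_width: 0.0854
grip_force: 0.0
```

Run:
```python
from h import *
look(['knob_head'],['wrist','top','scene'],3)
look(['hole_mid','pin_tip','stay_pivot','hole_end','wax_block','edge_file','bevel_guide','thermometer'],['top','scene'],1)
save('scene','s5.png');i=cv2.imread('pics/s5.png')[130:330,260:480]
cv2.imwrite('pics/c5.png',cv2.resize(i,(660,600),interpolation=cv2.INTER_CUBIC))
```

```text
wrist knob_head 0.98 [0.3188 0.326  0.093 ] [219. 366.]
wrist knob_head 0.88 [0.4595 0.3716 0.1096] [313. 235.]
wrist knob_head 0.78 [0.2465 0.4522 0.0941] [ 48. 311.]
top knob_head 0.67 [0.6248 0.0307 0.2039] [327. 171.]
top knob_head 0.64 [0.4593 0.367  0.1103] [188. 240.]
top knob_head 0.59 [0.3181 0.3193 0.0926] [206. 298.]
scene knob_head 0.64 [0.3157 0.3168 0.0954] [378. 186.]
scene knob_head 0.59 [0.4655 0.3667 0.1117] [418. 212.]
scene knob_head 0.45 [0.243  0.4467 0.0904] [408. 162.]
top hole_mid 0.41 [ 0.4023  0.1809 -0.0014] [267. 266.]
top pin_tip 0.71 [0.6599 0.0323 0.2144] [327. 155.]
top stay_pivot 0.7 [0.5506 0.0277 0.2027] [328. 204.]
top hole_end 0.71 [0.6981 0.0332 0.208 ] [327. 140.]
top wax_block 0.91 [ 0.4416 -0.3686 -0.0023] [476. 257.]
top edge_file 0.69 [ 0.404   0.1796 -0.0019] [268. 265.]
top bevel_guide 0.72 [ 0.344  -0.1271 -0.0022] [383. 292.]
top thermometer 0.8 [ 0.3875  0.012  -0.0038] [331. 273.]
scene hole_mid 0.93 [0.6581 0.0304 0.2135] [327. 273.]
scene pin_tip 0.75 [0.6556 0.0319 0.2183] [327. 271.]
scene stay_pivot 0.68 [0.5482 0.0292 0.204 ] [310. 242.]
scene hole_end 0.89 [0.6941 0.0328 0.2123] [333. 285.]
scene wax_block 0.82 [ 0.4444 -0.3621 -0.0007] [155. 305.]
scene edge_file 0.58 [ 0.3987  0.173  -0.0009] [341. 241.]
scene bevel_guide 0.95 [ 0.3417 -0.127  -0.0008] [234. 253.]
scene thermometer 0.49 [3.917e-01 1.630e-02 2.000e-04] [288. 253.]
```

View pics/c5.png

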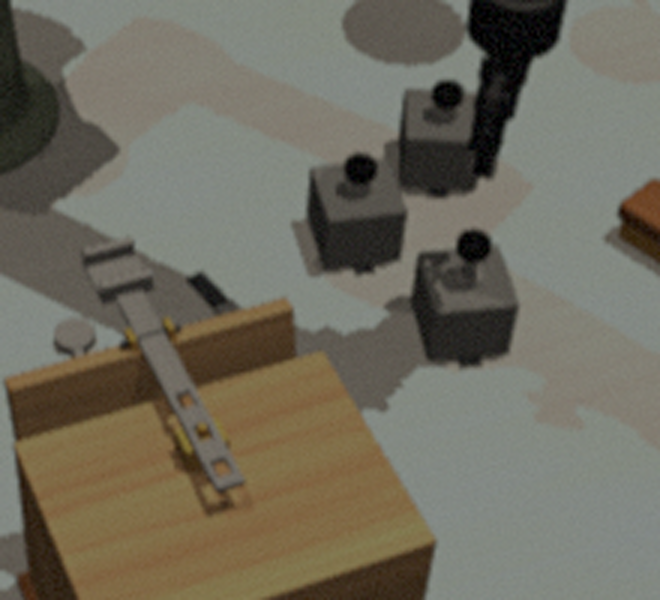

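The picture shows the knob at crop (473,245) standing up out of its box. It reads z≈0.110, up from 0.094, so it moved about 16 mm. The stay's middle hole is on the pin at crop (203,430), the bench objects haven't moved, and the gripper is clear.

```bash
python3 -c "
from h import *
print(r.job_done())"
```

```text
the job is handed in; nothing more can be done
None
```

The job is handed in: the hatch is swung out with the stay's middle hole down over the pin, the fan knob is up at its on stop (about 16 mm), and the bench items are where they were, at about 24 s on the robot's clock.

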